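Lay the refill carton down and stow it under the pod stand

TASK

The refill carton standing on the counter is too tall for the low glass-topped pod stand and too thick to grip: push it over onto its side in front of the stand, then slide it lying down in through the open mouth of the stand until it bears firmly on the back stop. Push with feeling so that the carton is not crushed and the stand is not knocked, and leave the pod bowl, tea caddy, mug and spoon rest where they are.

Things in the scene. Friction and masses are not known exactly. Their poses are not given: they have to be found in the camera images.
- carton: plain brown cardboard carton, full, standing on end: 110 mm wide (own x), 95 mm thick (own y), 190 mm tall (own z). Origin: centre of its underside, own z to its top. Its own -y face looks roughly to the stand, with room to fall flat before the mouth. Evenly filled (balance point at mid-height), 0.4 to 0.85 kg; pushed low it slides on the counter, pushed near its top it tips
- carton_center (a point): the middle of the carton: 95 mm along the carton's own z from its origin
- stand: fixed low pod stand, black steel frame with glass top, open underneath: clear space 135 mm wide (own x), 205 mm deep (own y), 118 mm high; top surface at 128 mm, outside 159 by 217 mm. The counter is its floor. Long sides: corner posts 12 mm square and a rail 34 mm high; back: fixed stop board 62 mm high. Mouth: the open end at its own +y. Origin on the counter, middle of the clear space
- stand_mouth (a point): middle of the stand's mouth, on the counter: 102.5 mm along the stand's own y from its origin; the front edge of the top lies straight above it. Axes as the stand's
- stand_stop (a point): middle of the inner face of the back stop, on the counter, 205 mm inside the mouth along the stand's own -y; the carton, 190 mm long when lying, ends about 15 mm inside the mouth, so the last push must reach in under the top. Axes as the stand's
- pod_bowl: bystander: glass bowl of coffee pods, 108 mm across, 70 mm high, standing on the glass top of the stand towards the back; origin in the centre of its underside
- tea_caddy: bystander: clear box of tea sachets, 90 by 165 mm, 75 mm high, on the counter just beyond the stand; origin in the centre of its underside
- mug: bystander: white mug, 76 mm across plus its handle, 85 mm high, on the counter beyond the carton; origin in the centre of its underside
- spoon_rest: bystander: flat white spoon rest with a spoon, 96 mm across with a short tab, 12 mm high, on the counter on the robot's side of the stand; origin in the centre of its underside
Not all that is in view belongs to the job. Leave any pink look-alike of the carton alone.

How it is judged:
By the outcome, as a careful person would: the job done as asked, in the order asked, and still so for the second after the job is handed in, with the robot touching nothing.
It also fails if it takes over 67 s, if anything falls off the work surface, if the arm or the gripper's body presses on something with over 40 N, if the wrist force passes 120 N, or if a joint passes its speed limit or range.

ROBOT

A 6-joint arm with a two-finger parallel gripper is mounted at the origin on the work surface. World frame = base frame: x ahead of the robot, y to its left, z up, the work surface at z = 0. Lengths are in mm, angles in rad, forces in N, time in s.
With the tool pointing down it reaches from about 275 to 750 mm from the base axis. Payload 10.2 kg.
Tool frame: the origin (TCP) lies at the very end of the fingers, on their centre line; the grasp point (between the pads) lies 19 mm behind it (ctrl.grip_depth is the distance from the TCP to the grasp point, in mm); z points along the fingers, x is the direction in which the jaws open and shut, and the axes are right-handed (so a half turn about z gives the same grasp; the last joint's range is limited). The gripper opens to 85 mm and grips with 20 to 120 N. Pads are 22 mm wide; open, the fingers measure 114 mm over their backs; the gripper's body (76 mm by 85 mm) begins 54 mm behind the grasp point. The pads swing forward as they close: fully open they stand 13 mm farther back than shut.
Start: joints at [0.927, 0.313, 1.498, -0, 1.331, -0.223], TCP at [214.471, 479.201, 231.294] pointing down, gripper open.
Joint ranges: [-2.94, 2.94], [-0.97, 2.17], [0.19, 2.56], [-1.23, 4.37], [0.02, 3.11], [-2.88, 2.88]. Speed limits (rad/s): [2.39, 2.39, 3.01, 3.14, 3.14, 3.14].

INTERFACE

Orientations are given as a unit quaternion [w, x, y, z].
In Python, from rig import ctrl gives the robot as it stands.
- The arm moves only by the tool play_rows, never from a script. Its argument "motion" is a list of rows, each a list of 2 entries, a list of its own where there are three numbers: the shift along the tool's x, y, z in mm, then the turn, a rotation vector about the tool's x, y, z in degrees. A call has 1 to 20 rows; each row shifts and turns the commanded pose from where the row before left it, along the tool's axes as they then stand; what a row does not reach is not made up. A row lasts 1/12 s, in which the tool goes at most 41.7 mm and 7.16 degrees, less where a joint would pass 70% of its speed; a pose out of reach is approached as far as the arm can. A call with a gripper value outside its range is refused whole. "fingers" is the finger opening in mm, from 0 to 85.4, set as the call begins (left out, the last holds). The fingers move at their own pace and stop on an object; "squeeze" is the grip in N (left out, the last holds). Time passes only in rows, so rows that do not move let the fingers close. It gives the time, the measured TCP pose, the force and the opening at its end, in the units of the state.
- ctrl.sense(): the state, without advancing time (a new reading comes with each control period).
- ctrl.capture(name): name is "scene" or "top" or "wrist"; returns the picture (384x512x3 uint8, red, green, blue); there is no depth.
- ctrl.get_calibration(name): a dict with "K" (3x3 intrinsics, pixels), "R" (3x3) and "t" (3): a world point X has camera coordinates R X + t; the wrist camera has in their place "tool_from_camera" (4x4, takes a point from camera to tool coordinates, whose origin is the TCP and whose axes are the tool frame's). Camera axes: x right, y down, z forward; pixel columns grow to the right and rows downward; lengths in mm; the calibration is good to about 2 mm. A picture is of the moment at which its call begins: read the wrist's pose just before it. get_calibration takes no time and is no camera call.
- ctrl.finish_job(): hands the job in, once; it reports no verdict.
Trained networks look in the newest picture that a camera, given by its name, has taken for a name from the list of things; names that differ only in an ending like _2 or _b are one class to them, and where a whole thing is asked for, a point or a joint stands for the part that bears it (a point fixed in the world has none). Each returns a list of dicts, best first, with "p" (0 to 1); they miss things now and then, are a little off and sometimes report something else, mostly with a low value. They report only what shows in the picture. A call takes as long as a camera call. They do not tell look-alikes from the thing itself.
- ctrl.spot_in(camera, name): "position" ([column, row] as shares, 0 to 1, of the picture: columns of its width, rows of its height, amid what is visible of it).
The state is a dict: "time_s": time; "joints": joint angles; "dq": joint speeds; "tau": joint torques, N m; "eef_pos": TCP position; "ee_rot": TCP orientation; "force": force on the tool from outside, world axes, zero at the start; "wrist_torque": the same for the moment, N m; "grip_width": opening from 0.0 (shut) to 1.0 (fully open).
Only numpy, scipy, OpenCV 4.12 (cv2) and the standard library are available. Lean on these libraries where they do the work, as an engineer would, in place of code of your own. Each camera call takes 0.05 s, during which the arm holds its last target. There are 200 camera calls.

## Working session

There is one attempt and no reset: what is moved stays moved. The work goes in short steps, Python scripts to look and compute and a tool call to move; the robot and the scene stay as the last step left them, time stands still between calls to the robot, and variables do not carry over. Pictures are saved under pics/ and viewed, about 8 in all and at most 12, crops included, and the job is handed in when it is done.

Besides the shell and the picture viewer there is one more tool, called after "Call:" as a command line: name --argument value ..., lists and objects as JSON in quotes. play_rows: Moves the arm, as the interface text tells. Its arguments: {"type":"object","properties":{"motion":{"type":"array"},"fingers":{"type":"number"},"squeeze":{"type":"number"}},"required":["motion"]}

```bash
mkdir -p pics; ls; python3 - <<'E'
from rig import ctrl
import cv2
s=ctrl.sense();print(s)
for n in("scene","top"):
    im=ctrl.capture(n);cv2.imwrite(f"pics/{n}0.png",im[:,:,::-1])
    c=ctrl.get_calibration(n);print(n,c)
    for o in("carton","stand","pod_bowl","tea_caddy","mug","spoon_rest"):
        print(o,[( round(d["p"],2),round(d["position"][0]*512),round(d["position"][1]*384)) for d in ctrl.spot_in(n,o)][:3])
E
```

```text
pics
{'time_s': 0.0, 'joints': array([ 9.26577602e-01,  3.13458669e-01,  1.49845398e+00, -9.47406756e-06,
        1.33102943e+00, -2.23418975e-01]), 'dq': array([-1.54095545e-03, -5.86553836e-04,  2.11260722e-04,  8.75245595e-05,
       -1.21698622e-03,  5.38056296e-05]), 'tau': array([-7.50077265e-05, -4.12259066e+01, -2.59741455e+01, -2.19152294e-04,
        4.09469329e-03,  2.80166802e-05]), 'eef_pos': array([214.31306051, 478.96813348, 230.72429212]), 'ee_rot': array([ 2.36676770e-04,  8.39192429e-01,  5.43834178e-01, -6.31854036e-04]), 'force': array([-0.29946972,  0.31265384, -0.16818438]), 'wrist_torque': array([-0.0055955 ,  0.06481762,  0.01197522]), 'grip_width': 1.0019474709880072}
scene {'K': array([[470.15363223,   0.        , 258.43642455],
       [  0.        , 470.15363223, 182.84623925],
       [  0.        ,   0.        ,   1.        ]]), 'R': array([[ 0.05016935,  0.99867683,  0.01129735],
       [ 0.91796069, -0.04165204, -0.39447849],
       [-0.39348597,  0.03016125, -0.91883573]]), 't': array([  75.68981238, -488.83888673, 1440.32658335])}
carton [(0.8, 370, 178), (0.68, 176, 174), (0.6, 319, 283)]
stand [(0.88, 214, 196)]
pod_bowl [(0.93, 176, 172)]
tea_caddy [(0.64, 232, 272)]
mug [(0.93, 387, 260)]
spoon_rest [(0.63, 158, 126)]
top {'K': array([[417.45461367,   0.        , 250.04082985],
       [  0.        , 417.45461367, 195.9978783 ],
       [  0.        ,   0.        ,   1.        ]]), 'R': array([[-0.02450865, -0.99967325,  0.00726033],
       [-0.99114718,  0.02335039, -0.13069825],
       [ 0.13048601, -0.01039929, -0.99139561]]), 't': array([ -84.28810733,  564.18291679, 1207.87740924])}
carton [(0.86, 161, 189), (0.85, 210, 106)]
stand [(0.79, 293, 192)]
pod_bowl [(0.67, 321, 183)]
tea_caddy [(0.78, 275, 131)]
mug [(0.69, 344, 264), (0.65, 159, 127)]
spoon_rest [(0.92, 342, 265), (0.58, 161, 186)]
```

```bash
python3 - <<'E'
import cv2
a=cv2.imread("pics/scene0.png");b=cv2.imread("pics/top0.png")
cv2.imwrite("pics/t1.png",cv2.resize(b[60:330,90:450],None,fx=2.2,fy=2.2,interpolation=cv2.INTER_CUBIC))
cv2.imwrite("pics/s1.png",cv2.resize(a[80:340,100:460],None,fx=2.2,fy=2.2,interpolation=cv2.INTER_CUBIC))
E
```

```text
(no output)
```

View pics/t1.png

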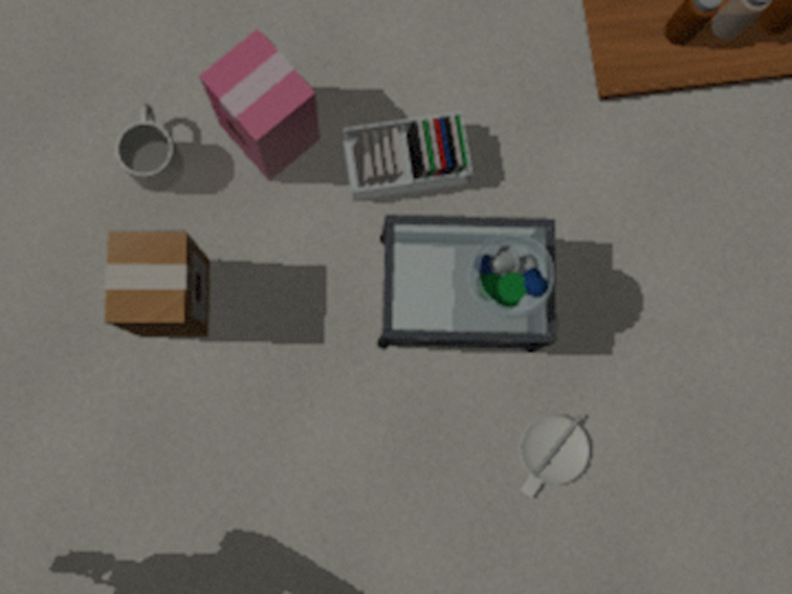

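View pics/s1.png

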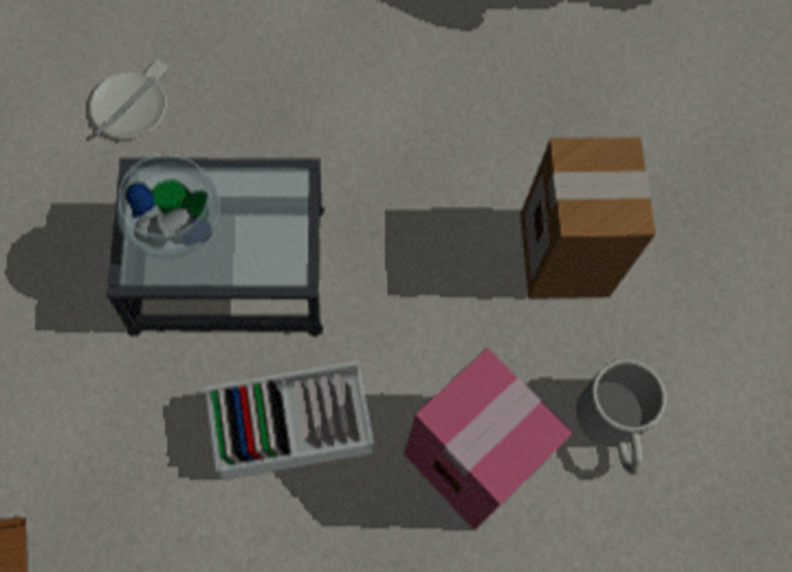

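The top crop shows the carton's top face at about (107–187, 232–322), the stand's top at (385–554, 217–345) with the bowl at its back, and the pink look-alike and mug on the far side. The scene crop agrees. I'll fit the poses from the corners.

```bash
cat > h.py <<'E'
from rig import ctrl
import numpy as np
from scipy.optimize import least_squares
C={n:ctrl.get_calibration(n) for n in("scene","top")}
def proj(n,X):
    c=C[n];q=(np.asarray(X,float)@c["R"].T+c["t"])@c["K"].T;return q[:,:2]/q[:,2:]
def ray(n,uv,z):
    c=C[n];d=c["R"].T@np.linalg.inv(c["K"])@np.r_[uv,1];o=-c["R"].T@c["t"];return (o+d*(z-o[2])/d[2])
def fit(obs,x0):
    "obs: list (cam,[local pts],[pixels]); x,y,yaw"
    def w(p,L):
        L=np.asarray(L,float);c,s=np.cos(p[2]),np.sin(p[2]);return np.c_[p[0]+c*L[:,0]-s*L[:,1],p[1]+s*L[:,0]+c*L[:,1],L[:,2]]
    f=lambda p:np.concatenate([(proj(n,w(p,L))-np.asarray(u)).ravel() for n,L,u in obs])
    r=least_squares(f,x0,x_scale=[10,10,.1]);return r.x,f(r.x).reshape(-1,2).round(1)
E
python3 - <<'E'
from h import *
t=lambda P:np.array(P)/2.2+[90,60]
s=lambda P:np.array(P)/2.2+[100,80]
# order: (+x,+y),(+x,-y),(-x,-y),(-x,+y)
def box(a,b,z):return [(a,b,z),(a,-b,z),(-a,-b,z),(-a,b,z)]
T=t([(108,233),(187,232),(187,322),(107,322)]);S=s([(654,236),(555,232),(551,140),(641,137)])
for o in([("top",box(55,47.5,190),T)],[("scene",box(55,47.5,190),S)],[("top",box(55,47.5,190),T),("scene",box(55,47.5,190),S),("scene",[(55,-47.5,0),(55,47.5,0)],s([(530,297),(610,296)]))]):
    p,r=fit(o,[450,350,0]);print("carton",p.round(3),abs(r).max())
print(r)
T=t([(385,217),(554,219),(554,345),(384,345)]);S=s([(321,297),(110,294),(120,158),(321,158)])
for o in([("top",box(79.5,108.5,128),T)],[("scene",box(79.5,108.5,128),S)],[("top",box(79.5,108.5,128),T),("scene",box(79.5,108.5,128),S)]):
    p,r=fit(o,[450,0,0]);print("stand",p.round(3),abs(r).max())
print(r)
for k,c in dict(mug=(147,150),pink=(258,80)).items(): print(k,ray("top",t([c])[0],85 if k=="mug" else 190))
print([ray("top",u,75).round() for u in t([(345,128),(352,200),(463,115),(472,190)])])
E
```

```text
carton [ 5.74352e+02  1.46803e+02 -8.00000e-03] 0.7
carton [ 5.75693e+02  1.47347e+02 -6.30000e-02] 1.7
carton [ 5.74724e+02  1.47848e+02 -3.10000e-02] 1.8
[[ 0.1 -0.9]
 [ 0.3 -0.2]
 [-0.9  0.4]
 [-1.1  0.1]
 [ 0.3 -1. ]
 [ 1.8  1.4]
 [-1.2 -1.5]
 [-0.3 -0.7]
 [-1.6  0.8]
 [-0.8  0.7]]
stand [ 5.69781e+02 -2.45162e+02 -3.50000e-02] 1.1
stand [ 5.74693e+02 -2.43515e+02 -4.60000e-02] 1.0
stand [ 5.72475e+02 -2.44259e+02 -4.10000e-02] 2.2
[[-0.8 -0.6]
 [-0.2 -0.2]
 [ 0.5 -0.8]
 [-1.  -2.2]
 [-0.3 -1.6]
 [-0.9  0.3]
 [ 0.1 -1. ]
 [-0.2 -1.3]]
mug [762.20158061 170.4336401   85.        ]
pink [815.55683708  12.44526979 190.        ]
[array([790., -94.,  75.]), array([ 690., -101.,   75.]), array([ 805., -253.,   75.]), array([ 700., -261.,   75.])]
```

```bash
cat >> h.py <<'E'
from scipy.spatial.transform import Rotation as Ro
def pose():
    s=ctrl.sense();q=s["ee_rot"];return np.array(s["eef_pos"]),Ro.from_quat([q[1],q[2],q[3],q[0]]),s
def tgt(tilt,yaw):  # tool x ~ +X, z down tilted toward -Y by tilt deg
    return Ro.from_euler("z",yaw,degrees=True)*Ro.from_matrix(np.diag([1.,-1,-1]))*Ro.from_euler("x",-tilt,degrees=True)
E
python3 - <<'E'
from h import *
p,R,s=pose()
A=tgt(0,-2)
print((R.inv()*A).as_rotvec(degrees=True), (R.inv()*tgt(45,-2)).as_rotvec(degrees=True))
for P in([580,250,185],):
    print(tgt(45,-2).inv().apply(np.array(P)-p))
E
```

```text
[-2.45690023e-04 -1.62238648e-03  6.78881248e+01] [-39.50583669 -26.59232106  64.19520293]
[373.28618536 120.2093369  185.67993844]
```

Call:
play_rows --motion '[[[0,0,0],[-3.04,-2.05,4.94]],[[0,0,0],[-3.04,-2.05,4.94]],[[0,0,0],[-3.04,-2.05,4.94]],[[0,0,0],[-3.04,-2.05,4.94]],[[0,0,0],[-3.04,-2.05,4.94]],[[0,0,0],[-3.04,-2.05,4.94]],[[0,0,0],[-3.04,-2.05,4.94]],[[0,0,0],[-3.04,-2.05,4.94]],[[0,0,0],[-3.04,-2.05,4.94]],[[0,0,0],[-3.04,-2.05,4.94]],[[0,0,0],[-3.04,-2.05,4.94]],[[0,0,0],[-3.04,-2.05,4.94]],[[0,0,0],[-3.04,-2.05,4.94]],[[0,0,0],[0,0,0]],[[0,0,0],[0,0,0]]]' --fingers 45

```text
time_s: 1.95
eef_pos: [214.7, 479.3, 230.5]
ee_rot: [0.383, 0.924, -0.015, -0.007]
force: [-0.2, -0.6, 0.4]
grip_width: 0.525
```

```bash
python3 - <<'E'
from h import *
p,R,s=pose()
print(s["joints"],(R.inv()*tgt(45,-2)).as_rotvec(degrees=True))
print(R.inv().apply(np.array([580,250,185])-p))
E
```

```text
[ 1.07950303  0.75822198  0.99107757 -0.36750023  2.09374538  1.04430287] [0.01044575 0.02674257 0.14317264]
[372.86883845 121.76632602 185.08712201]
```

Call:
play_rows --motion '[[[24.9,8.1,12.3],[0,0,0]],[[24.9,8.1,12.3],[0,0,0]],[[24.9,8.1,12.3],[0,0,0]],[[24.9,8.1,12.3],[0,0,0]],[[24.9,8.1,12.3],[0,0,0]],[[24.9,8.1,12.3],[0,0,0]],[[24.9,8.1,12.3],[0,0,0]],[[24.9,8.1,12.3],[0,0,0]],[[24.9,8.1,12.3],[0,0,0]],[[24.9,8.1,12.3],[0,0,0]],[[24.9,8.1,12.3],[0,0,0]],[[24.9,8.1,12.3],[0,0,0]],[[24.9,8.1,12.3],[0,0,0]],[[24.9,8.1,12.3],[0,0,0]],[[24.9,8.1,12.3],[0,0,0]],[[0,0,0],[0,0,0]],[[0,0,0],[0,0,0]]]'

```text
time_s: 3.37
eef_pos: [580.5, 248.8, 187.1]
ee_rot: [0.382, 0.924, -0.016, -0.007]
force: [-0.7, 1.0, 0.1]
grip_width: 0.524
```

```bash
python3 - <<'E'
from h import *
import cv2
p,R,s=pose()
print(p,s["joints"],(R.inv()*tgt(45,-2)).as_rotvec(degrees=True))
im=ctrl.capture("wrist");cv2.imwrite("pics/w1.png",im[:,:,::-1])
print(R.inv().apply(np.array([576,200,173])-p), R.inv().apply([0,-1,0]))
E
```

```text
[580.5029308  248.79273885 187.09121263] [ 0.47064928  0.87063042  0.89808395 -0.68210443  1.76906027  0.50526979] [-0.02820827  0.03181566  0.0223956 ]
[-2.78223786 24.64863181 44.54519195] [0.03501551 0.70703752 0.70630861]
```

View pics/w1.png

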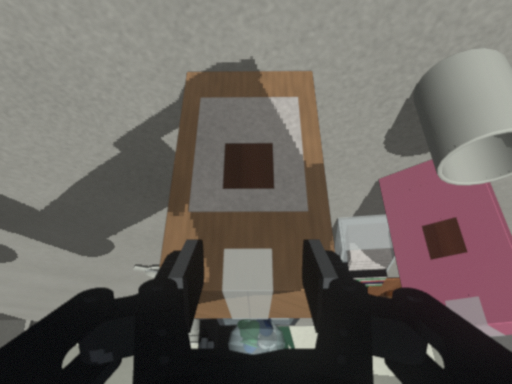

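The wrist view shows the carton's back face at columns 165–330, centred between the fingers, which sit near columns 190 and 320. Approaching, then pushing near the top.

Call:
play_rows --motion '[[[-0.7,6,11],[0,0,0]],[[-0.7,6,11],[0,0,0]],[[-0.7,6,11],[0,0,0]],[[0,2.8,2.8],[0,0,0]],[[0,2.8,2.8],[0,0,0]],[[0,2.1,2.1],[0,0,0]],[[0,2.1,2.1],[0,0,0]],[[0,2.1,2.1],[0,0,0]],[[0,2.1,2.1],[0,0,0]],[[0,2.1,2.1],[0,0,0]],[[0,2.1,2.1],[0,0,0]]]'

```text
time_s: 4.33
eef_pos: [575.8, 187.9, 176.3]
ee_rot: [0.383, 0.924, -0.016, -0.007]
force: [1.0, 3.3, 3.3]
grip_width: 0.527
```

```bash
python3 - <<'E'
from h import *
import cv2
p,R,s=pose();print(p,s["force"])
im=ctrl.capture("scene");cv2.imwrite("pics/s2.png",cv2.resize(im[80:260,200:460,::-1],None,fx=2,fy=2))
E
```

```text
[575.79028102 187.9192081  176.34649957] [0.97723882 3.28680593 3.26612612]
```

View pics/s2.png

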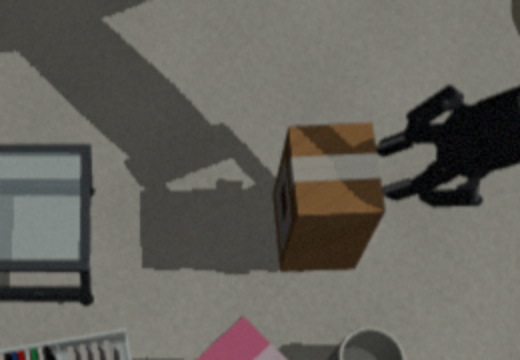

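The fingers touch the carton's back face with light force, and its foot hasn't slid. I'll keep tipping, letting the fingers rise with the back edge.

Call:
play_rows --motion '[[[0,2.5,1.1],[0,0,0]],[[0,2.5,1.1],[0,0,0]],[[0,2.5,1.1],[0,0,0]],[[0,2.5,1.1],[0,0,0]],[[0,2.5,1.1],[0,0,0]],[[0,2.5,1.1],[0,0,0]],[[0,2.5,1.1],[0,0,0]],[[0,2.5,1.1],[0,0,0]],[[0,2.5,1.1],[0,0,0]],[[0,2.5,1.1],[0,0,0]],[[0,2.5,1.1],[0,0,0]],[[0,2.5,1.1],[0,0,0]]]'

```text
time_s: 5.38
eef_pos: [574.5, 157.1, 188.0]
ee_rot: [0.383, 0.924, -0.016, -0.007]
force: [-0.9, 1.5, 0.2]
grip_width: 0.53
```

```bash
python3 - <<'E'
from h import *
import cv2
p,R,s=pose();print(p,s["force"])
im=ctrl.capture("scene");cv2.imwrite("pics/s3.png",cv2.resize(im[80:260,200:460,::-1],None,fx=2,fy=2))
E
```

```text
[574.48364496 157.10163662 187.98728027] [-0.94291452  1.45970229  0.23444229]
```

View pics/s3.png

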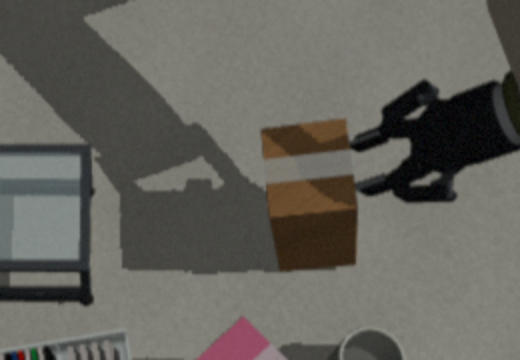

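The carton is tipping about its front edge, which hasn't moved (column 280). Continuing past the balance point.

Call:
play_rows --motion '[[[0,2.1,1.4],[0,0,0]],[[0,2.1,1.4],[0,0,0]],[[0,2.1,1.4],[0,0,0]],[[0,2.1,1.4],[0,0,0]],[[0,2.1,1.4],[0,0,0]],[[0,2.1,1.4],[0,0,0]],[[0,2.1,1.4],[0,0,0]],[[0,2.1,1.4],[0,0,0]],[[0,2.1,1.4],[0,0,0]],[[0,2.1,1.4],[0,0,0]],[[0,2.1,1.4],[0,0,0]],[[0,2.1,1.4],[0,0,0]],[[0,1.8,1.8],[0,0,0]],[[0,1.8,1.8],[0,0,0]],[[0,1.8,1.8],[0,0,0]],[[0,1.8,1.8],[0,0,0]],[[0,1.8,1.8],[0,0,0]],[[0,1.8,1.8],[0,0,0]],[[0,1.8,1.8],[0,0,0]],[[0,1.8,1.8],[0,0,0]]]'

```text
time_s: 7.1
eef_pos: [572.8, 107.1, 194.0]
ee_rot: [0.383, 0.924, -0.016, -0.007]
force: [0.2, -0.7, 0.5]
grip_width: 0.529
```

Call:
play_rows --motion '[[[0,1.8,1.8],[0,0,0]],[[0,1.8,1.8],[0,0,0]],[[0,1.8,1.8],[0,0,0]],[[0,1.8,1.8],[0,0,0]],[[0,0,0],[0,0,0]],[[0,0,0],[0,0,0]],[[0,0,0],[0,0,0]],[[0,0,0],[0,0,0]]]'

```text
time_s: 7.77
eef_pos: [572.5, 97.3, 194.0]
ee_rot: [0.383, 0.924, -0.016, -0.007]
force: [0.7, 0.5, -0.6]
grip_width: 0.53
```

```bash
python3 - <<'E'
from h import *
import cv2
p,R,s=pose();print(p,s["force"])
ims=[ctrl.capture(n) for n in("scene","top")]
for n,im in zip(("scene","top"),ims): cv2.imwrite(f"pics/{n}4.png",im[:,:,::-1])
a=cv2.resize(ims[0][90:240,130:450,::-1],None,fx=2,fy=2,interpolation=cv2.INTER_CUBIC);b=cv2.resize(ims[1][120:260,110:370,::-1],None,fx=2,fy=2,interpolation=cv2.INTER_CUBIC)
o=np.zeros((590,640,3),np.uint8);o[:300]=a;o[305:585,:520]=b
cv2.imwrite("pics/c4.png",o)
E
```

```text
[572.49134084  97.3335006  194.03671135] [ 0.70173867  0.514295   -0.58111807]
```

View pics/c4.png

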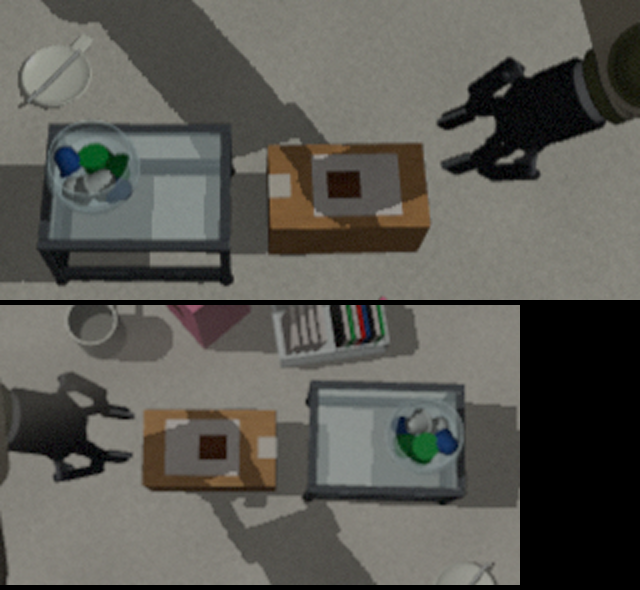

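The carton is lying flat with its nose short of the mouth. Next I'll fit its pose relative to the stand.

```bash
python3 - <<'E'
from h import *
def box(a,b,z):return [(a,b,z),(a,-b,z),(-a,-b,z),(-a,b,z)]
s=lambda P:np.array(P)/2+[130,90]
t=lambda P:np.array(P)/2+[110,120-152.5]
cs=[("scene",box(55,95,95),s([(428,231),(267,229),(268,145),(422,144)])),("scene",[(55,95,0),(55,-95,0)],s([(420,249),(268,252)]))]
ct=[("top",box(55,95,95),t([(143,410),(277,410),(277,487),(143,486)]))]
for o in(cs,ct,cs+ct):
    p,r=fit(o,[575,0,0]);print("carton",p.round(3),abs(r).max())
off=lambda L:[(a,b-6,z) for a,b,z in L]
ss=[("scene",off(box(79.5,108.5,128)),s([(232,248),(40,245),(50,125),(231,124)]))]
st=[("top",off(box(79.5,108.5,128)),t([(310,382),(464,385),(464,498),(308,497)]))]
for o in(ss,st,ss+st):
    q,r=fit(o,[575,-240,0]);print("stand",q.round(3),abs(r).max())
c,S=np.cos(q[2]),np.sin(q[2]);d=p[:2]-q[:2]
print("carton in stand frame",c*d[0]+S*d[1],-S*d[0]+c*d[1],p[2]-q[2])
E
```

```text
carton [ 5.72208e+02  3.02700e+00 -4.10000e-02] 2.4
carton [ 5.6963e+02  2.0990e+00 -2.4000e-02] 0.5
carton [ 5.71296e+02  2.68900e+00 -3.40000e-02] 2.5
stand [ 5.74041e+02 -2.37439e+02 -4.50000e-02] 1.8
stand [ 5.70613e+02 -2.39062e+02 -4.10000e-02] 0.7
stand [ 5.72486e+02 -2.38151e+02 -4.30000e-02] 1.9
carton in stand frame -11.578393173140634 240.5648407138518 0.008661606386468998
```

Call:
play_rows --motion '[[[-25,0,0],[6.43,0,0]],[[-25,0,0],[6.43,0,0]],[[-25,0,0],[6.43,0,0]],[[-25,0,0],[6.43,0,0]],[[-25,0,0],[6.43,0,0]],[[0,0,0],[6.43,0,0]],[[0,0,0],[6.43,0,0]],[[0,30,0],[0,0,0]],[[0,31,0],[0,0,0]],[[0,31,0],[0,0,0]],[[0,0,25],[0,0,0]],[[0,0,30],[0,0,0]],[[0,0,30],[0,0,0]],[[0,0,30],[0,0,0]],[[0,0,20],[0,0,0]],[[0,0,14],[0,0,0]],[[0,0,0],[0,0,0]],[[0,0,0],[0,0,0]]]'

```text
time_s: 9.37
eef_pos: [444.2, 9.7, 45.3]
ee_rot: [0.0, 1.0, -0.018, -0.001]
force: [0.6, 0.6, -0.1]
grip_width: 0.531
```

Call:
play_rows --motion '[[[6,0,0],[0,0,0]],[[6,0,0],[0,0,0]],[[4,0,0],[0,0,0]],[[3,0,0],[0,0,0]],[[2,0,0],[0,0,0]],[[2,0,0],[0,0,0]],[[2,0,0],[0,0,0]],[[2,0,0],[0,0,0]],[[0,0,0],[0,0,0]]]'

```text
time_s: 10.12
eef_pos: [471.3, 8.8, 46.1]
ee_rot: [0.0, 1.0, -0.018, -0.0]
force: [-7.3, -0.2, 11.2]
grip_width: 0.527
```

The upward force suggests the finger knuckle is on the carton's upper edge. I'll back off, raise, and push with the finger itself.

Call:
play_rows --motion '[[[-6,0,0],[0,0,0]],[[0,0,-10],[0,0,0]],[[0,0,-8],[0,0,0]],[[5,0,0],[0,0,0]],[[3,0,0],[0,0,0]],[[2,0,0],[0,0,0]],[[2,0,0],[0,0,0]],[[0,0,0],[0,0,0]]]'

```text
time_s: 10.78
eef_pos: [477.5, 8.5, 62.9]
ee_rot: [0.0, 1.0, -0.018, -0.0]
force: [-0.2, -0.5, 0.6]
grip_width: 0.533
```

```bash
python3 - <<'E'
from h import *
import cv2
p,R,s=pose();print(p,s["force"])
ims=[ctrl.capture(n) for n in("scene","top")]
for n,im in zip(("scene","top"),ims): cv2.imwrite(f"pics/{n}5.png",im[:,:,::-1])
a=cv2.resize(ims[0][90:240,130:450,::-1],None,fx=2,fy=2,interpolation=cv2.INTER_CUBIC);b=cv2.resize(ims[1][120:260,110:370,::-1],None,fx=2,fy=2,interpolation=cv2.INTER_CUBIC)
o=np.zeros((590,640,3),np.uint8);o[:300]=a;o[305:585,:520]=b
cv2.imwrite("pics/c5.png",o)
E
```

```text
[477.48805876   8.4658942   62.8556214 ] [-0.1573672  -0.52508735  0.56085147]
```

View pics/c5.png

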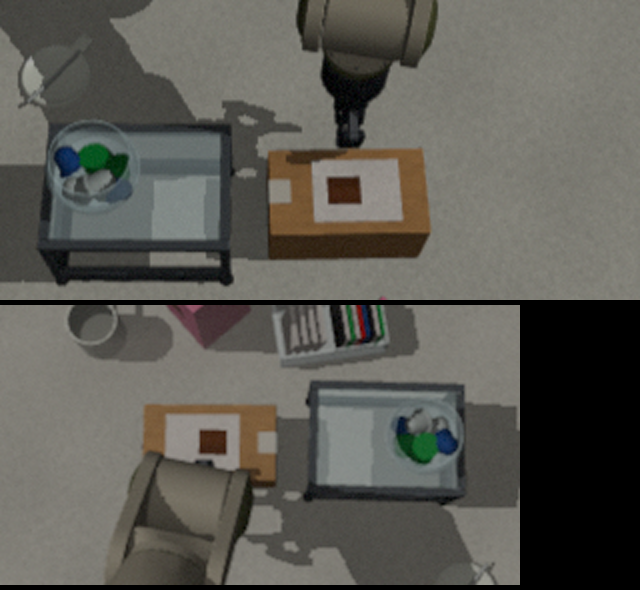

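The carton has already moved about 6 mm; roughly 6 mm more is needed. Contact should come after about 7 mm of travel.

Call:
play_rows --motion '[[[3,0,0],[0,0,0]],[[2,0,0],[0,0,0]],[[2,0,0],[0,0,0]],[[1.5,0,0],[0,0,0]],[[1.5,0,0],[0,0,0]],[[1,0,0],[0,0,0]],[[0,0,0],[0,0,0]]]'

```text
time_s: 11.47
eef_pos: [487.6, 8.2, 63.1]
ee_rot: [0.0, 1.0, -0.018, -0.001]
force: [-5.3, -0.4, 3.5]
grip_width: 0.525
```

```bash
cat >> h.py <<'E'
import cv2
def track(tag):
    "shift of the carton's upper face label in both cameras, in pixels, against pics/*4.png"
    for n,(x0,y0,x1,y1) in dict(scene=(263,160,350,200),top=(185,165,260,200)).items():
        im=ctrl.capture(n);cv2.imwrite(f"pics/{n}{tag}.png",im[:,:,::-1])
def meas(n,tag):
    "brown/white-label hue mask -> min area rect of brown top"
    pass
E
python3 - <<'E'
from h import *
p,R,s=pose();print(p,s["force"])
track("6")
# dark square centroid, on the carton's top (z=95)
for t in "456":
  for n,(x0,y0,x1,y1) in dict(scene=(285,168,320,205),top=(200,180,235,205)).items():
    im=cv2.imread(f"pics/{n}{t}.png").astype(int)[y0:y1,x0:x1]
    m=(im.max(2)<75)&(im[:,:,2]>im[:,:,0]+15)&(im[:,:,2]<70)
    k,l,st,ce=cv2.connectedComponentsWithStats(m.astype(np.uint8));i=1+st[1:,4].argmax()
    print(t,n,st[i],ray(n,ce[i]+[x0,y0],95).round(1))
E
```

```text
[487.57596246   8.22285045  63.10822221] [-5.34351031 -0.36967754  3.50214061]
4 scene [  8   8  18  13 206] [570.9  -2.3  95. ]
4 top [ 10   5  13  12 156] [572.5  -0.7  95. ]
5 scene [  9  11  16  13 187] [577.7  -2.6  95. ]
5 top [ 10   3  13  11 113] [578.5  -1.3  95. ]
6 scene [  9  11  16  13 197] [578.9  -2.3  95. ]
6 top [ 10   3  13  11 108] [578.4  -0.9  95. ]
```

Call:
play_rows --motion '[[[1,0,0],[0,0,0]],[[1,0,0],[0,0,0]],[[1,0,0],[0,0,0]],[[1,0,0],[0,0,0]],[[1,0,0],[0,0,0]],[[0,0,0],[0,0,0]],[[-8,0,0],[0,0,0]],[[-15,0,0],[0,0,0]],[[-15,0,0],[0,0,0]],[[0,0,-35],[0,0,0]],[[0,0,-35],[0,0,0]],[[0,-35,-35],[-6.43,0,0]],[[0,-35,-20],[-6.43,0,0]],[[0,-35,0],[-6.43,0,0]],[[0,0,0],[-6.43,0,0]],[[0,0,0],[-6.43,0,0]],[[0,0,0],[-6.43,0,0]],[[0,0,0],[-6.43,0,0]],[[0,0,0],[0,0,0]],[[0,0,0],[0,0,0]]]'

```text
time_s: 13.23
eef_pos: [458.5, 109.1, 169.2]
ee_rot: [0.38, 0.925, -0.015, -0.008]
force: [0.0, 0.3, 0.3]
grip_width: 0.526
```

```bash
python3 - <<'E'
from h import *
p,R,s=pose();print(p,s["force"],(R.inv()*tgt(45,-2)).as_rotvec(degrees=True))
track("7")
for t in "7":
  for n,(x0,y0,x1,y1) in dict(scene=(285,168,320,205),top=(200,180,235,205)).items():
    im=cv2.imread(f"pics/{n}{t}.png").astype(int)[y0:y1,x0:x1]
    m=(im.max(2)<75)&(im[:,:,2]>im[:,:,0]+15)&(im[:,:,2]<70)
    k,l,st,ce=cv2.connectedComponentsWithStats(m.astype(np.uint8));i=1+st[1:,4].argmax()
    print(t,n,st[i],ray(n,ce[i]+[x0,y0],95).round(1))
a=cv2.imread("pics/scene7.png");b=cv2.imread("pics/top7.png")
o=np.zeros((590,640,3),np.uint8);o[:300]=cv2.resize(a[90:240,130:450],None,fx=2,fy=2,interpolation=cv2.INTER_CUBIC);o[305:585,:520]=cv2.resize(b[120:260,110:370],None,fx=2,fy=2,interpolation=cv2.INTER_CUBIC)
cv2.imwrite("pics/c7.png",o)
E
```

```text
[458.50435199 109.14224643 169.24967893] [0.00145035 0.31863958 0.28961018] [-0.33710648  0.07080015  0.16610178]
7 scene [  9  13  16  13 195] [584.3  -2.4  95. ]
7 top [10  5 13  7 71] [ 5.778e+02 -2.000e-01  9.500e+01]
```

View pics/c7.png

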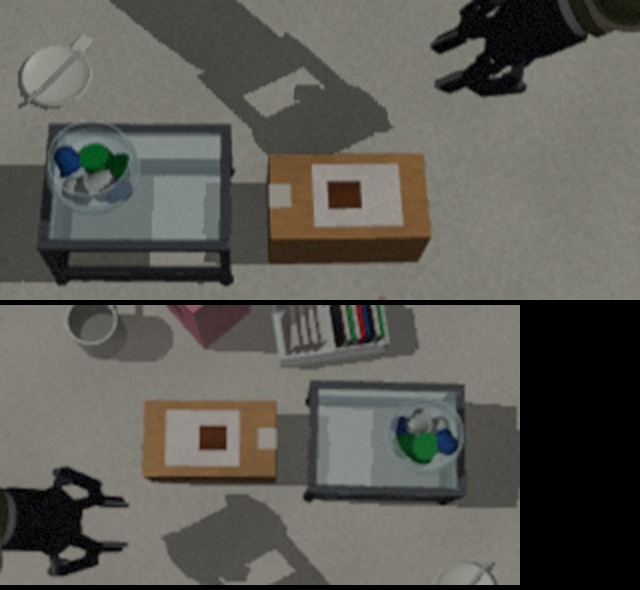

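```bash
python3 - <<'E'
from h import *
def box(a,b,z):return [(a,b,z),(a,-b,z),(-a,-b,z),(-a,b,z)]
s=lambda P:np.array(P)/2+[130,90]
t=lambda P:np.array(P)/2+[110,120-152.5]
cs=[("scene",box(55,95,95),s([(430,240),(267,240),(268,154),(424,153)])),("scene",[(55,95,0),(55,-95,0)],s([(421,261),(268,263)]))]
ct=[("top",box(55,95,95),t([(144,401),(277,402),(277,479),(144,477)]))]
q=np.array([572.5,-238.2,-.043])
for o in(cs,ct,cs+ct):
    p,r=fit(o,[575,0,0])
    c,S=np.cos(q[2]),np.sin(q[2]);d=p[:2]-q[:2]
    print("carton",p.round(3),abs(r).max(),"in stand",c*d[0]+S*d[1],-S*d[0]+c*d[1],p[2]-q[2])
P,R,_=pose()
B=p[:2]+np.array([np.cos(p[2]+np.pi/2),np.sin(p[2]+np.pi/2)])*95;print("back face",B)
print(R.inv().apply(np.r_[B,0]+[0,40,110]-P),R.inv().apply([-np.sin(q[2]),np.cos(q[2]),0]),R.inv().apply([0,0,-1]))
E
```

```text
carton [ 5.85543e+02  2.86900e+00 -4.00000e-02] 1.7 in stand 2.6677446262025732 241.40660946864938 0.002851515711620206
carton [ 5.81849e+02  1.22300e+00 -2.90000e-02] 0.6 in stand -0.9517232612096045 239.6038547021112 0.013556743878042374
carton [ 5.84264e+02  2.33300e+00 -3.60000e-02] 1.8 in stand 1.4130404231771063 240.8162062640044 0.007140569549299029
back face [587.66955618  97.27179032]
[127.624735   -66.43191687  19.4066383 ] [ 0.00698851 -0.71179044 -0.70235712] [ 3.64663445e-04 -7.02372415e-01  7.11809565e-01]
```

Centred to about 2 mm, with yaw within 0.5°. Now I'll go behind the carton with a flatter tilt (60°) so the last push can reach under the top.

Call:
play_rows --motion '[[[0,-21,-21],[-5.1,-0.12,0.12]],[[0,-10,-10],[-5.1,-0.12,0.12]],[[0,0,0],[-5.1,-0.12,0.12]],[[26,0,0],[0,0,0]],[[26,0,0],[0,0,0]],[[26,0,0],[0,0,0]],[[26,0,0],[0,0,0]],[[26,0,0],[0,0,0]],[[0,0,0],[0,0,0]],[[0,0,0],[0,0,0]]]'

```text
time_s: 14.17
eef_pos: [590.9, 145.2, 169.3]
ee_rot: [0.5, 0.866, -0.02, -0.011]
force: [-0.1, -1.0, 0.5]
grip_width: 0.529
```

```bash
python3 - <<'E'
from h import *
P,R,s=pose();print(s["joints"],(R.inv()*tgt(60,-2.5)).as_rotvec(degrees=True))
print(R.inv().apply(np.array([588.5,130,45])-P),R.inv().apply([-.043,-1,0]))
E
```

```text
[ 0.38082592  0.88268263  1.06608487 -0.92202678  1.71994213  0.54522132] [-0.0322484   0.13001097 -0.12139529]
[ -1.78192674 -99.99628899  75.42903975] [0.00368779 0.50094513 0.86653874]
```

Call:
play_rows --motion '[[[-0.4,-20,15],[0,0,0]],[[-0.4,-20,15],[0,0,0]],[[-0.4,-20,15],[0,0,0]],[[-0.4,-20,15],[0,0,0]],[[-0.2,-20,15],[0,0,0]],[[0,5,8.7],[0,0,0]],[[0,5,8.7],[0,0,0]],[[0,2,3.5],[0,0,0]],[[0,2,3.5],[0,0,0]],[[0,2,3.5],[0,0,0]],[[0,2,3.5],[0,0,0]],[[0,2,3.5],[0,0,0]],[[0,2,3.5],[0,0,0]]]'

```text
time_s: 15.25
eef_pos: [586.6, 87.9, 46.7]
ee_rot: [0.5, 0.866, -0.019, -0.009]
force: [0.2, 6.7, 4.5]
grip_width: 0.53
```

Call:
play_rows --motion '[[[0,2,3.5],[0,0,0]],[[0,2,3.5],[0,0,0]],[[0,2,3.5],[0,0,0]],[[0,2,3.5],[0,0,0]],[[0,2,3.5],[0,0,0]],[[0,2,3.5],[0,0,0]],[[0,2,3.5],[0,0,0]],[[0,2,3.5],[0,0,0]],[[0,0,0],[0,0,0]]]'

```text
time_s: 16.0
eef_pos: [585.0, 55.1, 46.2]
ee_rot: [0.5, 0.866, -0.02, -0.01]
force: [0.8, 1.0, 2.0]
grip_width: 0.526
```

```bash
python3 - <<'E'
from h import *
track("8")
a=cv2.imread("pics/scene8.png");b=cv2.imread("pics/top8.png")
o=np.zeros((590,640,3),np.uint8);o[:300]=cv2.resize(a[90:240,130:450],None,fx=2,fy=2,interpolation=cv2.INTER_CUBIC);o[305:585,:520]=cv2.resize(b[120:260,110:370],None,fx=2,fy=2,interpolation=cv2.INTER_CUBIC)
cv2.imwrite("pics/c8.png",o)
E
```

```text
(no output)
```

View pics/c8.png

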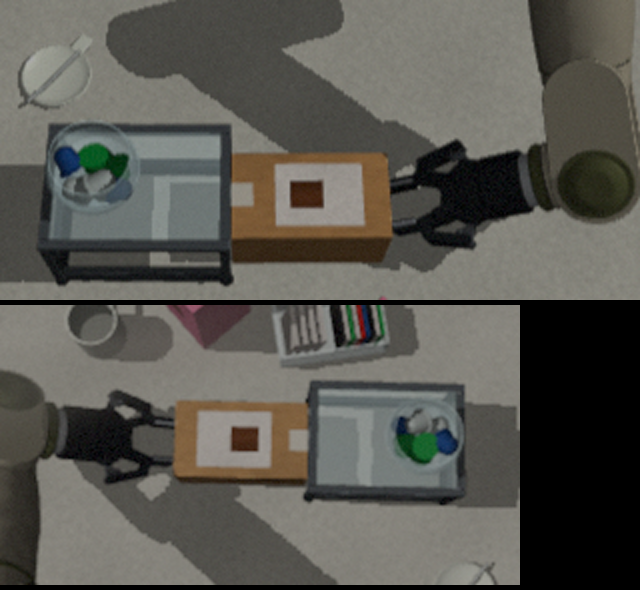

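The nose is at the mouth and centred (top view: carton rows 402–479, stand 382–498). Sliding in.

Call:
play_rows --motion '[[[0,2,3.5],[0,0,0]],[[0,2,3.5],[0,0,0]],[[0,2,3.5],[0,0,0]],[[0,2,3.5],[0,0,0]],[[0,2,3.5],[0,0,0]],[[0,2,3.5],[0,0,0]],[[0,2,3.5],[0,0,0]],[[0,2,3.5],[0,0,0]],[[0,2,3.5],[0,0,0]],[[0,2,3.5],[0,0,0]],[[0,2,3.5],[0,0,0]],[[0,2,3.5],[0,0,0]]]'

```text
time_s: 17.1
eef_pos: [582.6, 7.2, 45.3]
ee_rot: [0.501, 0.865, -0.019, -0.01]
force: [1.2, 6.7, 4.2]
grip_width: 0.527
```

Call:
play_rows --motion '[[[0,2,3.5],[0,0,0]],[[0,2,3.5],[0,0,0]],[[0,2,3.5],[0,0,0]],[[0,2,3.5],[0,0,0]],[[0,2,3.5],[0,0,0]],[[0,2,3.5],[0,0,0]],[[0,2,3.5],[0,0,0]],[[0,2,3.5],[0,0,0]],[[0,2,3.5],[0,0,0]],[[0,2,3.5],[0,0,0]],[[0,2,3.5],[0,0,0]],[[0,2,3.5],[0,0,0]]]'

```text
time_s: 18.1
eef_pos: [580.6, -41.1, 45.3]
ee_rot: [0.501, 0.865, -0.019, -0.01]
force: [0.1, 6.6, 5.6]
grip_width: 0.526
```

Call:
play_rows --motion '[[[0,2,3.5],[0,0,0]],[[0,2,3.5],[0,0,0]],[[0,2,3.5],[0,0,0]],[[0,2,3.5],[0,0,0]],[[0,2,3.5],[0,0,0]],[[0,2,3.5],[0,0,0]],[[0,2,3.5],[0,0,0]],[[0,2,3.5],[0,0,0]],[[0,2,3.5],[0,0,0]],[[0,2,3.5],[0,0,0]],[[0,2,3.5],[0,0,0]],[[0,2,3.5],[0,0,0]]]'

```text
time_s: 19.1
eef_pos: [578.5, -89.5, 45.2]
ee_rot: [0.501, 0.865, -0.019, -0.01]
force: [0.9, 6.3, 6.1]
grip_width: 0.526
```

Call:
play_rows --motion '[[[0,2,3.5],[0,0,0]],[[0,2,3.5],[0,0,0]],[[0,2,3.5],[0,0,0]],[[0,2,3.5],[0,0,0]],[[0,2,3.5],[0,0,0]],[[0,2,3.5],[0,0,0]],[[0,2,3.5],[0,0,0]],[[0,2,3.5],[0,0,0]],[[0,2,3.5],[0,0,0]],[[0,2,3.5],[0,0,0]]]'

```text
time_s: 19.93
eef_pos: [576.7, -129.8, 45.1]
ee_rot: [0.501, 0.865, -0.019, -0.01]
force: [0.1, 7.0, 5.4]
grip_width: 0.527
```

Call:
play_rows --motion '[[[0,0.8,1.3],[0,0,0]],[[0,0.8,1.3],[0,0,0]],[[0,0.8,1.3],[0,0,0]],[[0,0.8,1.3],[0,0,0]],[[0,0.8,1.3],[0,0,0]],[[0,0.8,1.3],[0,0,0]],[[0,0.8,1.3],[0,0,0]]]'

```text
time_s: 20.52
eef_pos: [576.1, -140.4, 45.1]
ee_rot: [0.501, 0.865, -0.019, -0.01]
force: [0.6, 5.9, 2.7]
grip_width: 0.523
```

Call:
play_rows --motion '[[[0,0.8,1.3],[0,0,0]],[[0,0.8,1.3],[0,0,0]],[[0,0.5,0.9],[0,0,0]],[[0,0.5,0.9],[0,0,0]],[[0,0.5,0.9],[0,0,0]]]'

```text
time_s: 20.93
eef_pos: [575.8, -146.5, 45.1]
ee_rot: [0.501, 0.865, -0.019, -0.01]
force: [0.5, 6.3, 2.8]
grip_width: 0.528
```

Call:
play_rows --motion '[[[0,0.5,0.9],[0,0,0]],[[0,0.5,0.9],[0,0,0]],[[0,0.5,0.9],[0,0,0]]]'

```text
time_s: 21.18
eef_pos: [575.7, -149.6, 45.0]
ee_rot: [0.501, 0.865, -0.019, -0.01]
force: [-0.2, 6.6, 3.7]
grip_width: 0.524
```

Call:
play_rows --motion '[[[0,0.5,0.9],[0,0,0]],[[0,0.5,0.9],[0,0,0]]]'

```text
time_s: 21.35
eef_pos: [576.0, -150.5, 45.0]
ee_rot: [0.5, 0.866, -0.019, -0.01]
force: [2.0, 22.6, 7.6]
grip_width: 0.526
```

Call:
play_rows --motion '[[[0,0.5,0.9],[0,0,0]],[[0,0.5,0.9],[0,0,0]]]'

```text
time_s: 21.52
eef_pos: [576.6, -150.9, 45.0]
ee_rot: [0.499, 0.866, -0.018, -0.008]
force: [2.5, 38.0, 9.5]
grip_width: 0.529
```

It hit the stop at y = −150.5 as predicted (−151), and the force rose to 38 N. That's firm enough, so I'll hold briefly, back straight out and look.

Call:
play_rows --motion '[[[0,0,0],[0,0,0]],[[0,-1,-1.7],[0,0,0]],[[0,-1,-1.7],[0,0,0]],[[0,-2,-3.5],[0,0,0]],[[0,-5,-8.7],[0,0,0]],[[0,-10,-17.3],[0,0,0]],[[0,-10,-17.3],[0,0,0]],[[0,-10,-17.3],[0,0,0]],[[0,-10,-17.3],[0,0,0]],[[0,-10,-17.3],[0,0,0]],[[0,-10,-17.3],[0,0,0]],[[0,0,0],[0,0,0]],[[0,0,0],[0,0,0]]]'

```text
time_s: 22.6
eef_pos: [581.2, -15.5, 44.0]
ee_rot: [0.501, 0.865, -0.018, -0.011]
force: [-0.2, -0.3, -0.4]
grip_width: 0.525
```

```bash
python3 - <<'E'
from h import *
track("9")
a=cv2.imread("pics/scene9.png");b=cv2.imread("pics/top9.png")
o=np.zeros((590,700,3),np.uint8);o[:300,:640]=cv2.resize(a[90:240,130:450],None,fx=2,fy=2,interpolation=cv2.INTER_CUBIC);o[305:585,:520]=cv2.resize(b[120:260,110:370],None,fx=2,fy=2,interpolation=cv2.INTER_CUBIC)
cv2.imwrite("pics/c9.png",o)
for z in(0,):
  for x in(-55,55):
    X=np.array([[572.5+x+.043*95,-136-15.0,95]]);print(proj("scene",X),proj("top",X))
E
```

```text
[[238.7503397  165.89048813]] [[269.29172334 207.03046377]]
[[240.33450349 208.3829875 ]] [[268.12133028 168.89681126]]
```

View pics/c9.png

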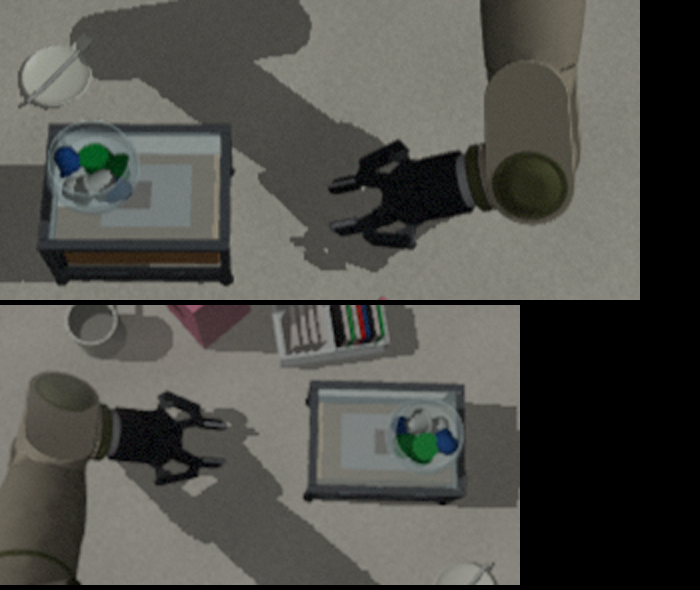

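The carton is fully inside. Its rear edge sits at column 219 of the scene crop, where 218 was expected for contact with the stop, and nothing else has moved. Handing in.

```bash
python3 -c "
from rig import ctrl
print(ctrl.finish_job(),ctrl.sense()['time_s'])"
```

```text
the job is handed in; nothing more can be done
the job is handed in; nothing more can be done
```

The carton now lies inside the stand against the back stop, and I handed the job in at about 23 s of the 67 s allowed.

- **Tipping:** I pushed the carton over near its top, using only a few newtons. It fell flat with its nose short of the mouth.
- **Alignment:** It lay about 12 mm off the stand's centre line, so I nudged it sideways, after which the fit put it within about 2 mm of centre. On the first try a finger knuckle caught the carton's upper edge, with about 11 N of upward force. I backed off, raised the tool and finished the nudge with the finger.
- **Insertion:** I slid it in with the tool tilted 60° and two fingertips on its end, at about 7 N. It met the stop at y ≈ −150.5 mm (−151 mm predicted). I pressed until the force read 38 N, then backed straight out.

**Last checks:**
- The final pictures show the carton fully under the glass. Its rear edge is within about a pixel of where it should be when touching the stop.
- The stand, pod bowl, tea caddy, mug and spoon rest look unmoved by eye.
- The robot was touching nothing, with the force reading near zero.
- The scene and top cameras disagreed by 2–4 mm sideways, which is well inside the 12.5 mm of clearance on each side.

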